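# Load the table caddy with salt, pepper and herbs

## Robot

A 6-joint arm with a two-finger parallel gripper is mounted at the origin on a cart in front of the work surface, level with it; the furniture and walls round the work are solid. World frame = base frame: x ahead of the robot, y to its left, z up, the work surface at z = 0. Lengths are in m, angles in rad, forces in N, time in s.
With the tool pointing down it reaches from about 0.375 to 0.9 m from the base axis. Payload 3.1 kg.
Tool frame: the origin (TCP) lies between the finger pads; the fingertips stand 25 mm ahead of it and the grasp point (between the pads) lies 6 mm ahead of it; y points along the fingers, x is the direction in which the jaws open and shut, and the axes are right-handed (so a half turn about y gives the same grasp; the last joint's range is limited). The gripper opens to 87 mm and grips with 3 to 60 N. Pads are 19 mm wide; open, the fingers measure 117 mm over their backs; the gripper's body (75 mm by 190 mm) begins 51 mm behind the grasp point.
Start: joints at [1.044, 0.527, 1.433, -0, 1.181, -0.178], TCP at [0.213, 0.588, 0.248] pointing down, gripper open.
Joint ranges: [-3.08, 3.08], [-0.75, 2.2], [0.22, 2.44], [-1.43, 4.57], [0, 2.65], [-2.85, 2.85]. Speed limits (rad/s): [2.79, 2.79, 3.14, 3.14, 3.14, 3.14].

## Interface

Orientations are given as a unit quaternion [x, y, z, w].
In Python, from rig import robot gives the robot as it stands.
- The arm moves only by the tool carry_out, never from a script. Its argument "moves" is a list of rows, each a list of 7 numbers: the opening, from 0 (shut) to 1 (fully open), then the shift along the tool's x, y, z in cm, then the turn, a rotation vector about the tool's x, y, z in rad. In form: [[grip, x, y, z, rx, ry, rz], ...]. A call has 1 to 20 rows; each row is the pose to reach, as a shift and turn from the pose commanded when the call began, along the tool's axes at that moment; what a row does not reach only later rows make up. A row lasts 1/10 s, in which the tool goes at most 50 mm and 8.59 degrees, less where a joint would pass 70% of its speed; a pose out of reach is approached as far as the arm can. A call with a gripper value outside its range is refused whole. The fingers move at their own pace and stop on an object; "force" is the grip in N (left out, the last holds). Time passes only in rows, so rows that repeat a pose let the fingers close. It gives the time, the measured TCP pose, the force and the opening at its end, in the units of the state.
- robot.get_obs(): the state, without advancing time (a new reading comes with each control period).
- robot.camera(name): name is "scene" or "top"; returns the picture (400x640x3 uint8, red, green, blue); there is no depth.
- robot.camera_params(name): a dict with "fx", "fy", "cx", "cy" (pixels), "extrinsics" (4x4, takes a point from camera to world coordinates). Camera axes: x right, y down, z forward; pixel columns grow to the right and rows downward; lengths in m; the calibration is good to about 2 mm. A picture is of the moment at which its call begins. camera_params takes no time and is no camera call.
- robot.hand_in(): hands the job in, once; it reports no verdict.
The state is a dict: "time": time; "q": joint angles; "joint_velocities": joint speeds; "joint_torque": joint torques, N m; "position": TCP position; "tool_rot": TCP orientation; "ft_force": force on the tool from outside, world axes, zero at the start; "moment": the same for the moment, N m; "grip_width": finger opening in m.
Only numpy, scipy, OpenCV 4.12 (cv2) and the standard library are available. Lean on these libraries where they do the work, as an engineer would, in place of code of your own. Each camera call takes 0.05 s, during which the arm holds its last target.

## Task

Get the table caddy ready: first fold the wooden caddy's carrying handle right down on the robot's side, then take from the hob the salt shaker, the dark wooden pepper mill and the herb jar with the green label, and stand them upright in the caddy's bays: salt on the white liner, pepper on the brown, herbs on the green. I am still cooking with the other two red-capped jars on the hob, so leave them where they stand.

Things in the scene. Friction and masses are not known exactly. Their poses are not given: they have to be found in the camera images.
- caddy: Pale-wood caddy, fixed on the worktop (6 mm below the hob). 252 mm along y, 86 along x; long walls 45 mm high, ends 55. Bays at y = -80, 0, +80 mm, each 76 x 76 inside (9 mm free round the mill, 15 round jar, shaker), dividers 38 high. Origin: centre of underside. Its -x side faces the robot. Behind and above hangs a wall cabinet (world x > 0.58, y < -0.05, z > 0.44 m): keep arm clear.
- bail (a joint): Steel carrying handle of the caddy with a dark-wood grip (16 mm thick, 110 long along the caddy's y), pivoted on the end walls. 0 rad: upright over the bays; grows folding to the caddy's -x side; stops at 1.6, lying beside it. Grip centre in the caddy's frame: (-85 sin q, 0, 35 + 85 cos q) mm. Friction holds it near upright; about 1 N at the grip moves it; beyond about 0.9 it sinks by itself.
- liner_green: Green square mat, 68 x 68 x 3 mm, fixed on the floor of one caddy bay, its underside 7 mm and its top 10 mm above the caddy's origin. Origin: centre of its underside. Which bay it is in varies.
- liner_white: White square mat, same size, in another bay. Origin: centre of its underside.
- liner_brown: Dark brown square mat, same size, in another bay. Origin: centre of its underside.
- herb_jar: Glass spice jar with red cap, green label and green herbs inside; round, 42 mm body, 45 mm cap (from 85 mm up), 106 mm high. Stands on the hob at the start. Origin: centre of its underside; z is its upright axis.
- salt_shaker: Glass salt shaker, white salt inside, light grey top; round, 44 mm thick at 30 mm height, tapering to 34 mm, which it keeps from 60 to 78 mm height (grip there); 90 mm high, on the hob. Origin: centre of its underside; z up (it may lean 2 degrees on its own).
- pepper_mill: Dark brown turned wooden pepper mill, round, 58 mm thick at the foot, for gripping 48 to 50 mm thick from 110 to 141 mm height (best at 127), above that its head rounds off to a small steel knob; 170 mm high, on the hob. The head does not turn. Origin: centre of its underside; z up. Much the tallest: once in the caddy it may be in the gripper's way for the others.
- dark_jar: Spice jar of the same shape (45 x 106 mm) with red cap but a black and orange label and dark brown top; on the hob. Not wanted: leave it. Origin: centre of its underside.
- red_jar: Spice jar of the same shape with red cap, a brownish-red label and red contents; on the hob. Not wanted: leave it. Origin: centre of its underside.
There are look-alikes about, which are no part of the job. There is more than one size of the liner_white; the job needs the middle-sized.

How it is judged:
By the outcome, as a careful person would: the job done as asked, in the order asked, and still so for the second after the job is handed in, with the robot touching nothing.
It also fails if it takes over 112 s, if anything falls off the work surface, if the arm or the gripper's body presses on something with over 40 N, if the wrist force passes 120 N, or if a joint passes its speed limit or range.

## Working session

There is one attempt and no reset: what is moved stays moved. The work goes in short steps, Python scripts to look and compute and a tool call to move; the robot and the scene stay as the last step left them, time stands still between calls to the robot, and variables do not carry over. Pictures are saved under pics/ and viewed, and the job is handed in when it is done.

Besides the shell and the picture viewer there is one more tool, called after ">>>" by a JSON object that holds its "fn" and its "kwargs", one argument or row to a line. carry_out: Moves the arm, as the interface text tells. Its arguments: {"type":"object","properties":{"moves":{"type":"array"},"force":{"type":"number"}},"required":["moves"]}

```bash
ls; mkdir -p pics; python3 - <<'E'
from rig import robot
import cv2
for n in("scene","top"):
    im=robot.camera(n); cv2.imwrite(f"pics/{n}0.png",im[:,:,::-1])
    p=robot.camera_params(n); print(n,p)
print(robot.get_obs())
E
```

```text
pics
scene {'fx': 450.5568893662902, 'fy': 450.5568893662902, 'cx': 318.393108736376, 'cy': 192.21186951871402, 'extrinsics': array([[ 0.63197064, -0.39097671,  0.66914148, -0.19095233],
       [-0.77498437, -0.31490535,  0.547936  , -0.60112184],
       [-0.00351398, -0.86485365, -0.50201177,  0.641774  ],
       [ 0.        ,  0.        ,  0.        ,  1.        ]])}
top {'fx': 380.12368339369016, 'fy': 380.12368339369016, 'cx': 310.7755273279341, 'cy': 198.59255968081777, 'extrinsics': array([[-4.23154395e-02, -9.77443239e-01,  2.06915725e-01,
         3.88602745e-01],
       [-9.99104250e-01,  4.14638991e-02, -8.45236657e-03,
         1.13098050e-02],
       [-3.17824189e-04, -2.07088046e-01, -9.78322258e-01,
         1.00900362e+00],
       [ 0.00000000e+00,  0.00000000e+00,  0.00000000e+00,
         1.00000000e+00]])}
{'time': 0.1, 'q': array([ 1.04450801e+00,  5.28357044e-01,  1.43377479e+00, -1.94954206e-05,
        1.18142046e+00, -1.78480354e-01]), 'joint_velocities': array([ 0.00050188, -0.00133289, -0.00337602, -0.00102957,  0.00061337,
       -0.00219319]), 'joint_torque': array([-2.73927690e-04, -4.40984094e+01, -1.77149874e+01,  6.34892634e-02,
        5.33940364e-02, -2.55990454e-05]), 'position': array([0.21267389, 0.58704595, 0.24667918]), 'tool_rot': array([ 0.57926749,  0.40531974, -0.40657218, -0.57867447]), 'ft_force': array([ 0.58219369, -0.25353999, -0.11029733]), 'moment': array([-0.04822543, -0.06251873,  0.01985262]), 'grip_width': 0.08720762360543749}
```

View pics/scene0.png

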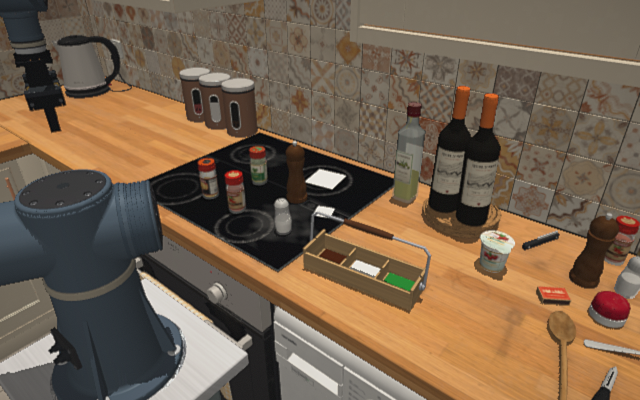

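View pics/top0.png

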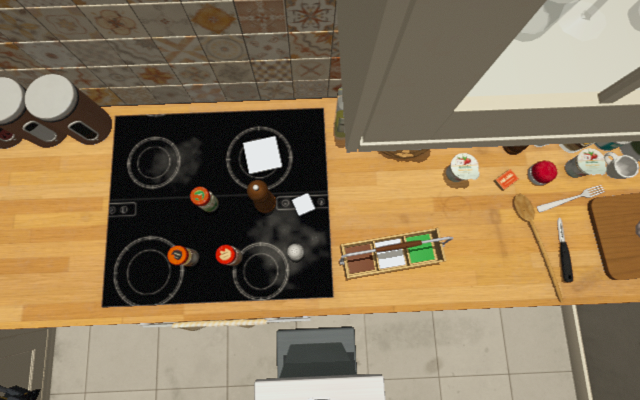

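```bash
python3 - <<'E'
from rig import robot
from scipy.spatial.transform import Rotation as R
o=robot.get_obs();print(R.from_quat(o['tool_rot']).as_matrix().round(4))
import cv2,numpy as np
im=cv2.imread("pics/top0.png");cv2.imwrite("pics/top0z.png",cv2.resize(im[60:260,200:460],None,fx=3,fy=3,interpolation=cv2.INTER_CUBIC))
im=cv2.imread("pics/scene0.png");cv2.imwrite("pics/scene0z.png",cv2.resize(im[60:260,220:480],None,fx=3,fy=3,interpolation=cv2.INTER_CUBIC))
E
```

```text
[[ 3.408e-01 -1.000e-03 -9.401e-01]
 [ 9.401e-01 -1.700e-03  3.408e-01]
 [-1.900e-03 -1.000e+00  3.000e-04]]
```

View pics/top0z.png

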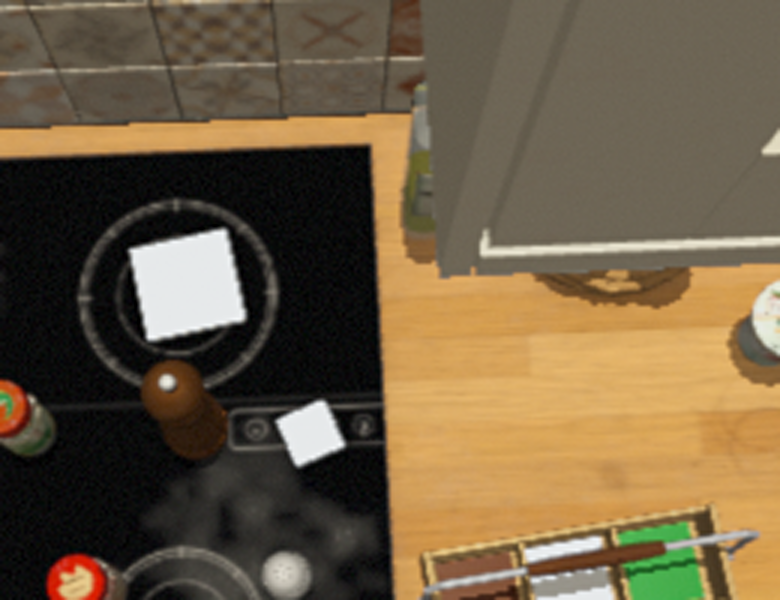

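View pics/scene0z.png

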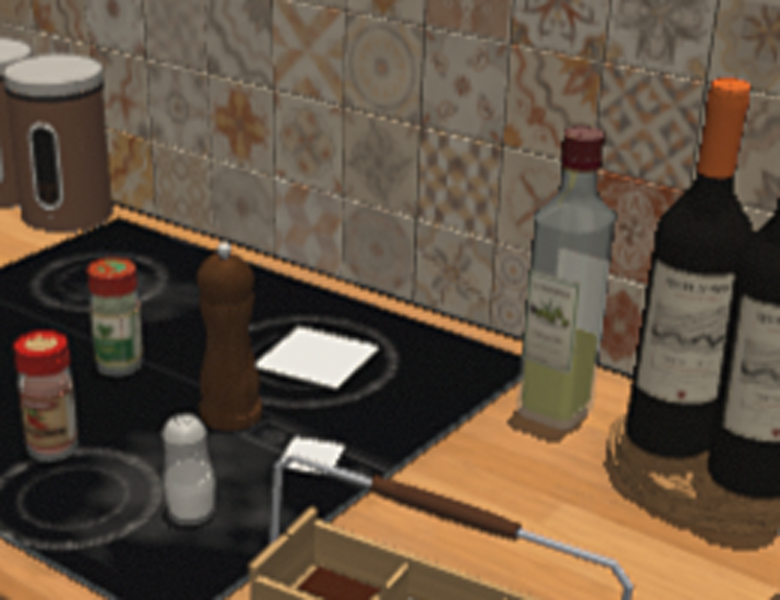

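```bash
cat > h.py <<'E'
import numpy as np,cv2
from rig import robot
P={n:robot.camera_params(n) for n in("scene","top")}
def ray(n,u,v):
    p=P[n];E=p['extrinsics'];d=np.array([(u-p['cx'])/p['fx'],(v-p['cy'])/p['fy'],1]);return E[:3,3],E[:3,:3]@d
def onz(n,u,v,z):
    o,d=ray(n,u,v);return o+d*(z-o[2])/d[2]
def proj(n,X):
    p=P[n];E=p['extrinsics'];c=E[:3,:3].T@(np.array(X)-E[:3,3]);return np.array([c[0]/c[2]*p['fx']+p['cx'],c[1]/c[2]*p['fy']+p['cy']]).round(1)
def tri(a,b):
    o1,d1=ray("scene",*a);o2,d2=ray("top",*b)
    s=np.linalg.lstsq(np.c_[d1,-d2],o2-o1,rcond=None)[0]
    p,q=o1+s[0]*d1,o2+s[1]*d2
    return (p+q)/2,np.linalg.norm(p-q)
E
python3 - <<'E'
from h import *
for n in("top","scene"):
    im=cv2.imread(f"pics/{n}0.png");h=cv2.cvtColor(im,cv2.COLOR_BGR2HSV)
    for nm,m in dict(white=cv2.inRange(h,(0,0,150),(180,40,255)),red=cv2.inRange(h,(0,150,110),(9,255,255))|cv2.inRange(h,(174,150,110),(180,255,255)),green=cv2.inRange(h,(50,150,60),(75,255,255)),brown=cv2.inRange(h,(0,90,30),(16,220,110))).items():
        N,l,s,c=cv2.connectedComponentsWithStats(m)
        for i in range(1,N):
            if s[i,4]>15 and 130<c[i][0]<460 and 130<c[i][1]<310: print(n,nm,s[i],c[i].round(1))
ims=cv2.imread("pics/top0.png");cv2.imwrite("pics/c1.png",cv2.resize(ims[220:290,330:460],None,fx=6,fy=6,interpolation=cv2.INTER_CUBIC))
ims=cv2.imread("pics/scene0.png");cv2.imwrite("pics/c2.png",cv2.resize(ims[200:310,295:440],None,fx=5,fy=5,interpolation=cv2.INTER_CUBIC))
ims=cv2.imread("pics/top0.png");cv2.imwrite("pics/c3.png",cv2.resize(ims[175:275,165:315],None,fx=5,fy=5,interpolation=cv2.INTER_CUBIC))
ims=cv2.imread("pics/scene0.png");cv2.imwrite("pics/c4.png",cv2.resize(ims[135:240,190:340],None,fx=5,fy=5,interpolation=cv2.INTER_CUBIC))
E
```

```text
top white [ 243  136   39   37 1032] [262.1 154.4]
top white [253 185   5   5  18] [255.1 186.8]
top white [292 194  23  21 305] [303.  203.8]
top white [422 237  31   6  63] [436.6 239.3]
top white [375 239  26   9 115] [387.  242.6]
top white [289 245  12  12 120] [294.4 250.6]
top white [342 249  33   8  76] [358.4 252.6]
top white [377 249  28  20 397] [390.6 258.5]
top red [191 187   9   6  19] [194.5 189. ]
top red [190 187  19  18  87] [200.3 197.8]
top red [216 245  19  19 201] [224.8 254. ]
top green [417 235  12   5  38] [422.9 237.5]
top green [409 243  25  19 251] [422.9 252. ]
top brown [380 149  49  11 191] [403.7 153.6]
top brown [247 180  29  33 608] [261.3 196.4]
top brown [195 200  15   7  25] [203.3 203.5]
top brown [376 241  46  11 193] [399.7 245.7]
top brown [224 250  17  16  76] [234.6 260. ]
top brown [175 254  14  12  25] [183.7 260.5]
top brown [347 255  26   7  63] [361.3 258.6]
top brown [184 262   9   5  21] [188.7 264.1]
scene white [306 169  40  20 470] [325.4 178.5]
scene white [276 199  11   8  72] [281.2 202.4]
scene white [314 206  30  15 151] [325.
[... 709 characters left out ...]
119] [206.  166.8]
scene brown [420 157  14  23 233] [426.7 168.4]
scene brown [224 170  20  16 143] [233.6 180.1]
scene brown [199 176  18  16  59] [205.2 182.2]
scene brown [226 188  19  22 197] [234.  199.6]
scene brown [204 193  13   3  17] [209.4 193.8]
scene brown [ 421  195   78   48 1190] [454.3 225. ]
scene brown [390 197  24  10  93] [399.2 202.2]
scene brown [342 218  51  22 324] [367.1 228.7]
scene brown [ 160  221  294  179 2690] [291.9 306.7]
scene brown [331 240  10   5  16] [335.4 242.1]
scene brown [319 248  29  16 236] [332.9 255.7]
scene brown [303 267 107  46 261] [360.  290.7]
scene brown [387 269  30  12  57] [401.  274.3]
scene brown [413 297   9   8  25] [417.8 300.1]
```

View pics/c1.png

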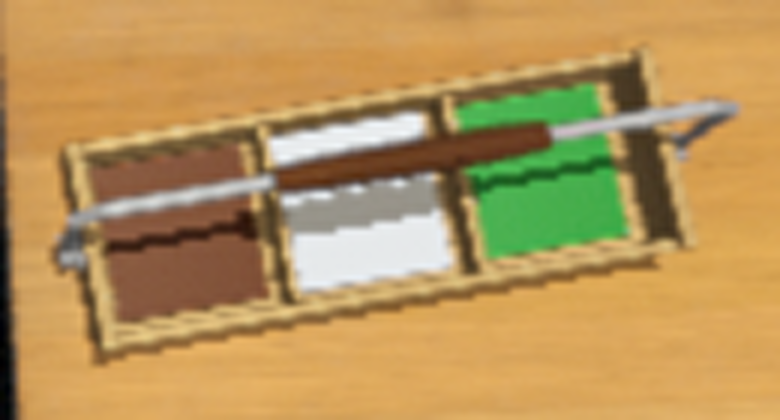

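View pics/c2.png

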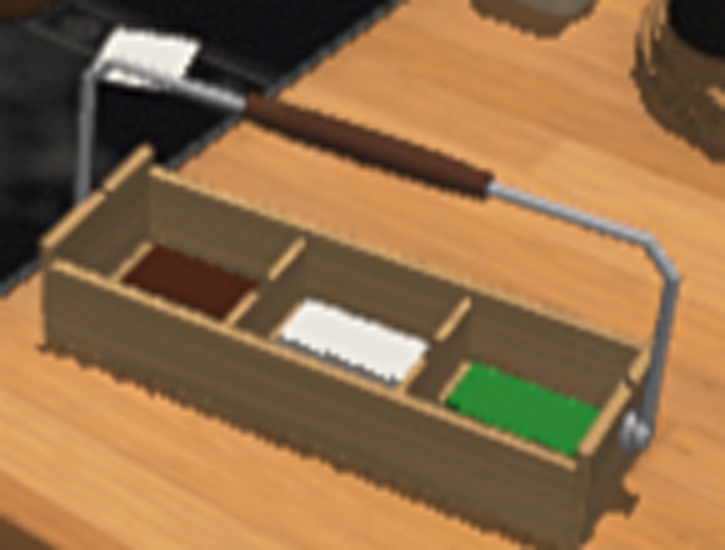

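View pics/c3.png

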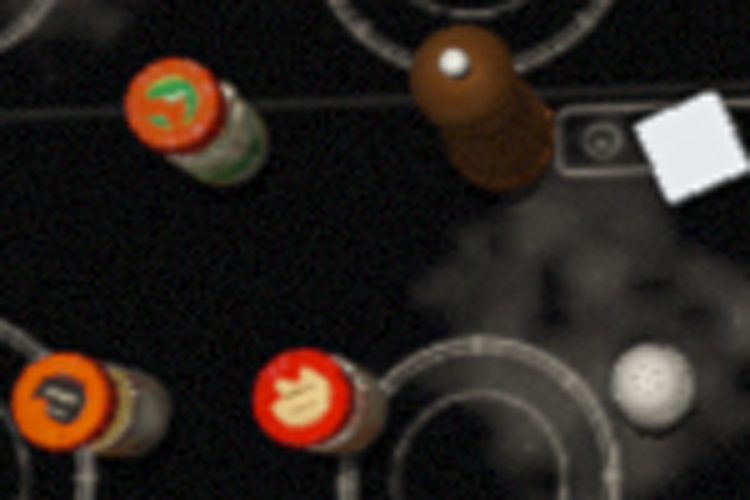

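View pics/c4.png

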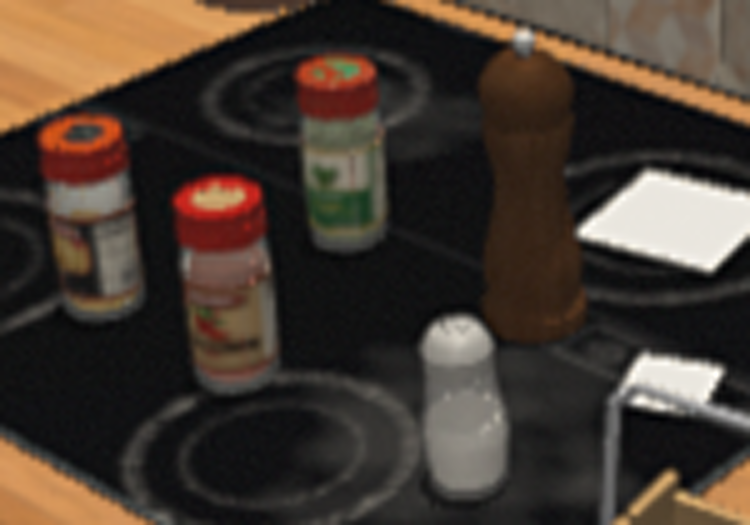

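```bash
python3 - <<'E'
from h import *
T=dict(herb=((257.6,149),(200.2,196.2)),mill=((294.8,143),(255.5,187.3)),salt=((281.4,200),(295.6,252)),red=((234,174.6),(225.4,254.4)),dark=((206.6,161.6),(177.4,255.2)),gripL=((295+247/5,200+100/5),(330+278/6,220+180/6)),gripR=((295+488/5,200+185/5),(330+548/6,220+135/6)))
for k,v in T.items(): print(k,tri(*v)[0].round(4),round(tri(*v)[1],4))
for k,z in dict(herb=.106,mill=.168,salt=.089,red=.106,dark=.106).items(): print(k,onz("top",*T[k][1],z).round(4),onz("scene",*T[k][0],z).round(4))
C=np.array([onz("top",330+a/6,220+b/6,.049)[:2] for a,b in((68,150),(102,350),(645,52),(688,240))])
print(C.round(4),C.mean(0),np.linalg.norm(C[0]-C[1]),np.linalg.norm(C[0]-C[2]),np.linalg.norm(C[1]-C[3]),np.linalg.norm(C[2]-C[3]))
d=C[0]+C[1]-C[2]-C[3]; print("yaw of y axis",np.degrees(np.arctan2(-d[0],d[1])))
# liner corners scene (z .004): 
for nm,pts in dict(br=((90,165),(240,147),(268,300),(118,322)),w=((272,140),(425,112),(455,268),(298,292)),gr=((458,102),(600,85),(630,237),(487,258))).items():
  print(nm,np.mean([onz("top",330+a/6,220+b/6,.004) for a,b in pts],0).round(4))
for nm,pts in dict(br=((148,246),(122,282),(227,317),(259,287)),w=((309,299),(278,335),(400,385),(427,345)),gr=((470,362),(447,400),(575,450),(600,408))).items():
  print(nm,np.mean([onz("scene",295+a/5,200+b/5,.004) for a,b in pts],0).round(4))
E
```

```text
herb [0.598  0.2693 0.1092] 0.0049
mill [0.6    0.1275 0.1661] 0.004
salt [0.455  0.0435 0.0936] 0.0047
red [0.4556 0.2084 0.1065] 0.0047
dark [0.4585 0.3208 0.1075] 0.0048
gripL [ 0.4493 -0.1448  0.1188] 0.0031
gripR [ 0.4627 -0.2526  0.1162] 0.0043
herb [0.5969 0.2719 0.106 ] [0.6044 0.2727 0.106 ]
mill [0.5981 0.1286 0.168 ] [0.5985 0.1233 0.168 ]
salt [0.4537 0.0453 0.089 ] [0.4622 0.0474 0.089 ]
red [0.4539 0.2101 0.106 ] [0.4577 0.2072 0.106 ]
dark [0.4568 0.323  0.106 ] [0.4617 0.3213 0.106 ]
[[ 0.4691 -0.0688]
 [ 0.3866 -0.0779]
 [ 0.5    -0.3151]
 [ 0.421  -0.3242]] [ 0.44417512 -0.19650033] 0.08305952210571454 0.24827802750796726 0.24870114208022884 0.07960030591266473
yaw of y axis 7.5506570289375565
br [ 0.4349 -0.1187  0.004 ]
w [ 0.4447 -0.1997  0.004 ]
gr [ 0.4554 -0.2803  0.004 ]
br [ 0.4548 -0.1134  0.004 ]
w [ 0.4679 -0.1939  0.004 ]
gr [ 0.4781 -0.2727  0.004 ]
```

```bash
python3 - <<'E'
from h import *
C=np.array([onz("scene",295+a/5,200+b/5,.049)[:2] for a,b in((150,148),(45,245),(650,343),(583,463))])
print(C.round(4),C.mean(0),np.linalg.norm(C[0]-C[1]),np.linalg.norm(C[0]-C[2]),np.linalg.norm(C[1]-C[3]),np.linalg.norm(C[2]-C[3]))
d=C[0]+C[1]-C[2]-C[3]; print("yaw of y axis",np.degrees(np.arctan2(-d[0],d[1])))
im=cv2.imread("pics/top0.png");h=cv2.cvtColor(im,cv2.COLOR_BGR2HSV)
# caddy outline in top at bail pivots etc
for X in [(.446,-.196,.049)]: print(proj("top",X),proj("scene",X))
E
```

```text
[[ 0.4763 -0.0738]
 [ 0.3909 -0.0839]
 [ 0.4958 -0.3171]
 [ 0.4166 -0.3305]] [ 0.44490113 -0.20135356] 0.08600903895083274 0.24405334344684418 0.24792720926841524 0.0802895725550699
yaw of y axis 5.258095525400391
[392.6 252.1] [361.6 257. ]
```

```bash
cat >> h.py <<'E'
from scipy.spatial.transform import Rotation as R
CC=np.array([.445,-.199]);YAW=np.radians(7.1)
def cad(x,y,z): # caddy frame -> world (z world)
    c,s=np.cos(YAW),np.sin(YAW);return np.array([CC[0]+c*x-s*y,CC[1]+s*x+c*y,z])
def go(*W,yaw=7.1):
    o=robot.get_obs();r=R.from_quat(o['tool_rot']);M=r.as_matrix()
    a=np.radians(yaw);D=np.c_[[np.cos(a),np.sin(a),0],[0,0,-1],[-np.sin(a),np.cos(a),0]]
    print("t",o['time'].__round__(2),"pos",np.round(o['position'],4),"F",np.round(o['ft_force'],1),"w",round(o['grip_width'],4),"q",np.round(o['q'],2))
    rv=R.from_matrix(M.T@D).as_rotvec()
    for w in W: print(np.round((M.T@(np.array(w)-o['position']))*100,1),np.round(rv,3))
def snap(tag):
    for n in("scene","top"): cv2.imwrite(f"pics/{n}{tag}.png",robot.camera(n)[:,:,::-1])
E
python3 - <<'E'
from h import *
print(np.linalg.det(np.c_[[1,0,0],[0,0,-1],[0,1,0]]))
go((.45,.2,.26),cad(.055,0,.2),cad(.055,0,.11))
E
```

```text
1.0
t 0.1 pos [0.2127 0.587  0.2467] F [ 0.6 -0.3 -0.1] w 0.0872 q [ 1.04  0.53  1.43 -0.    1.18 -0.18]
[-28.3  -1.3 -35.5] [ 1.000e-03  1.099e+00 -2.000e-03]
[-63.5   4.8 -53.5] [ 1.000e-03  1.099e+00 -2.000e-03]
[-63.5  13.8 -53.5] [ 1.000e-03  1.099e+00 -2.000e-03]
```

>>> {"fn": "carry_out", "kwargs": {
  "moves": [
    [0, -28.3, -1.3, -35.5, 0, 1.1, 0],
    [0, -28.3, -1.3, -35.5, 0, 1.1, 0],
    [0, -28.3, -1.3, -35.5, 0, 1.1, 0],
    [0, -28.3, -1.3, -35.5, 0, 1.1, 0],
    [0, -28.3, -1.3, -35.5, 0, 1.1, 0],
    [0, -28.3, -1.3, -35.5, 0, 1.1, 0],
    [0, -28.3, -1.3, -35.5, 0, 1.1, 0],
    [0, -28.3, -1.3, -35.5, 0, 1.1, 0],
    [0, -28.3, -1.3, -35.5, 0, 1.1, 0],
    [0, -28.3, -1.3, -35.5, 0, 1.1, 0],
    [0, -63.5, 2, -53.5, 0, 1.1, 0],
    [0, -63.5, 2, -53.5, 0, 1.1, 0],
    [0, -63.5, 2, -53.5, 0, 1.1, 0],
    [0, -63.5, 2, -53.5, 0, 1.1, 0],
    [0, -63.5, 2, -53.5, 0, 1.1, 0],
    [0, -63.5, 2, -53.5, 0, 1.1, 0],
    [0, -63.5, 2, -53.5, 0, 1.1, 0],
    [0, -63.5, 2, -53.5, 0, 1.1, 0],
    [0, -63.5, 2, -53.5, 0, 1.1, 0],
    [0, -63.5, 2, -53.5, 0, 1.1, 0]
  ],
  "force": 20
}}

```text
time: 2.1
position: [0.4991, -0.1918, 0.2268]
tool_rot: [-0.705, -0.042, 0.043, 0.706]
ft_force: [0.4, 0.3, -0.5]
grip_width: 0.0003
```

```bash
python3 - <<'E'
from h import *
go(cad(.055,0,.2),cad(.055,0,.11))
E
```

```text
t 2.1 pos [ 0.4991 -0.1918  0.2268] F [ 0.4  0.3 -0.5] w 0.0003 q [-0.58  0.43  1.68  0.    1.03 -0.7 ]
[ 0.   2.7 -0.1] [-0.002 -0.003 -0.001]
[ 0.1 11.7 -0.1] [-0.002 -0.003 -0.001]
```

>>> {"fn": "carry_out", "kwargs": {
  "moves": [
    [0, 0, 5, 0, 0, 0, 0],
    [0, 0, 8, 0, 0, 0, 0],
    [0, 0, 11.7, 0, 0, 0, 0],
    [0, 0, 11.7, 0, 0, 0, 0],
    [0, -1.5, 11.7, 0, 0, 0, 0],
    [0, -3, 11.7, 0, 0, 0, 0],
    [0, -4.5, 11.8, 0, 0, 0, 0],
    [0, -6, 12, 0, 0, 0, 0],
    [0, -7.2, 12.3, 0, 0, 0, 0],
    [0, -8.4, 12.8, 0, 0, 0, 0],
    [0, -9.4, 13.4, 0, 0, 0, 0],
    [0, -10.3, 14, 0, 0, 0, 0],
    [0, -11, 14.4, 0, 0, 0, 0],
    [0, -12, 14.4, 0, 0, 0, 0],
    [0, -12, 14.4, 0, 0, 0, 0],
    [0, -12, 14.4, 0, 0, 0, 0]
  ]
}}

```text
time: 3.7
position: [0.3888, -0.2082, 0.0833]
tool_rot: [0.708, 0.047, -0.035, -0.703]
ft_force: [29.1, 14.6, -18.8]
grip_width: 0.0004
```

```bash
python3 - <<'E'
from h import *
snap("1")
a=cv2.imread("pics/scene1.png")[170:320,250:450];b=cv2.imread("pics/top1.png")[200:330,320:480]
cv2.imwrite("pics/j1.png",np.vstack([cv2.resize(a,(560,300)),cv2.resize(b,(560,290))]))
go(cad(-.07,0,.11),cad(-.095,0,.11),cad(-.095,0,.06))
E
```

```text
t 3.8 pos [ 0.3888 -0.2082  0.0833] F [ 29.4  14.1 -18.3] w 0.0004 q [-0.75  0.6   2.04  0.01  0.5  -0.88]
[-1.3 -2.7  0.2] [ 0.008 -0.008  0.016]
[-3.8 -2.7  0.2] [ 0.008 -0.008  0.016]
[-3.8  2.3  0.2] [ 0.008 -0.008  0.016]
```

View pics/j1.png

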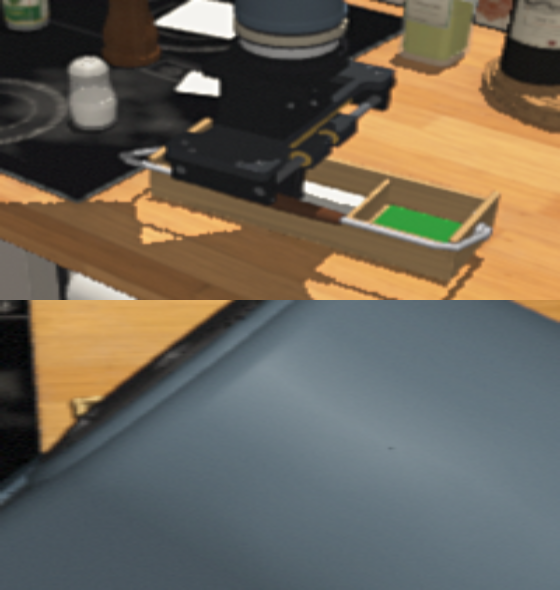

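>>> {"fn": "carry_out", "kwargs": {
  "moves": [
    [0, 0.8, 0, 0, 0, 0, 0],
    [0, 1.8, 0, 0, 0, 0, 0],
    [0, 1.8, -1.5, 0, 0, 0, 0],
    [0, 1.8, -4, 0, 0, 0, 0],
    [0, 1.8, -4, 0, 0, 0, 0],
    [0, 1.8, -4, 0, 0, 0, 0]
  ]
}}

```text
time: 4.4
position: [0.3982, -0.2043, 0.1239]
tool_rot: [0.706, 0.044, -0.043, -0.705]
ft_force: [-0.7, -0.3, 0.4]
grip_width: 0.0007
```

```bash
python3 - <<'E'
from h import *
cv2.imwrite("pics/s2.png",cv2.resize(robot.camera("scene")[170:320,250:450,::-1],(800,600)))
go(cad(-.07,0,.11),cad(-.085,0,.10),cad(-.085,0,.06))
E
```

```text
t 4.45 pos [ 0.3979 -0.2041  0.1234] F [-0.5  0.4  0.1] w 0.0007 q [-0.72  0.52  1.98 -0.    0.64 -0.85]
[-2.3  1.3 -0.1] [-0.    -0.001 -0.   ]
[-3.8  2.3 -0.1] [-0.    -0.001 -0.   ]
[-3.8  6.3 -0.1] [-0.    -0.001 -0.   ]
```

View pics/s2.png

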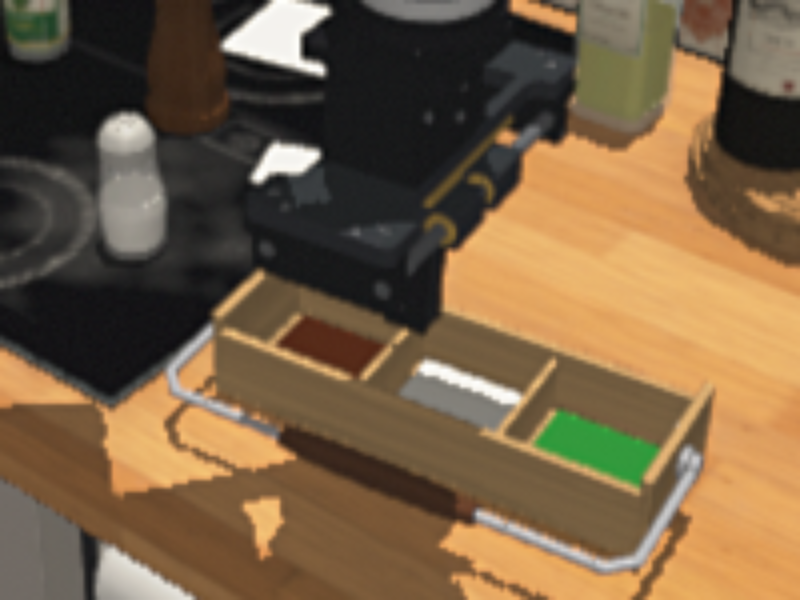

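>>> {"fn": "carry_out", "kwargs": {
  "moves": [
    [0, -3.8, 0, -0.1, 0, 0, 0],
    [0, -3.8, 1, -0.1, 0, 0, 0],
    [0, -3.8, 4, -0.1, 0, 0, 0],
    [0, -3.8, 5.5, -0.1, 0, 0, 0],
    [0, -3.8, 6.1, -0.1, 0, 0, 0],
    [0, -3.8, 6.5, -0.1, 0, 0, 0],
    [0, -3.8, 6.5, -0.1, 0, 0, 0]
  ]
}}

```text
time: 5.15
position: [0.36, -0.2092, 0.0594]
tool_rot: [-0.705, -0.043, 0.044, 0.706]
ft_force: [-2.5, 0.3, 13.7]
grip_width: 0.0002
```

>>> {"fn": "carry_out", "kwargs": {
  "moves": [
    [0, 0, -3, 0, 0, 0, 0],
    [0, 0, -6, 0, 0, 0, 0],
    [1, 0, -11, 0, 0, 0, 0],
    [1, 4, -13, 10, 0, 0, 0],
    [1, 9, -13, 20, 0, 0, 0],
    [1, 9, -13, 20, 0, 0, 0],
    [1, 9, -13, 20, 0, 0, 0],
    [1, 9, -13, 20, 0, 0, 0],
    [1, 9, -13, 20, 0, 0, 0]
  ]
}}

```text
time: 6.05
position: [0.4259, 0.0022, 0.1889]
tool_rot: [0.706, 0.046, -0.045, -0.706]
ft_force: [0.1, -0.2, -0.3]
grip_width: 0.0488
```

```bash
python3 - <<'E'
from h import *
snap("3")
b=cv2.imread("pics/top3.png");cv2.imwrite("pics/t3z.png",cv2.resize(b[170:330,160:480],(800,400)))
cv2.imwrite("pics/s3z.png",cv2.resize(cv2.imread("pics/scene3.png")[130:330,180:440],(780,600)))
go((.456,.045,.19),(.456,.045,.075))
E
```

```text
t 6.15 pos [ 4.253e-01 -2.000e-04  1.886e-01] F [ 0.7 -0.3  0. ] w 0.0567 q [-0.26  0.36  1.98 -0.    0.8  -0.39]
[ 3.6 -0.1  4.1] [ 0.     0.001 -0.   ]
[ 3.6 11.4  4.1] [ 0.     0.001 -0.   ]
```

View pics/t3z.png

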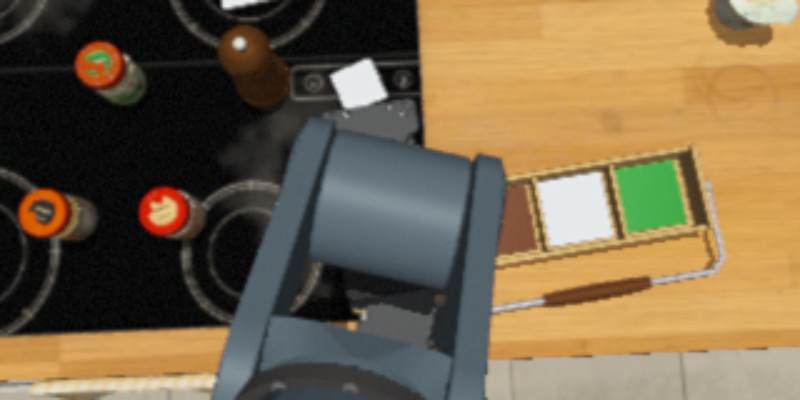

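View pics/s3z.png

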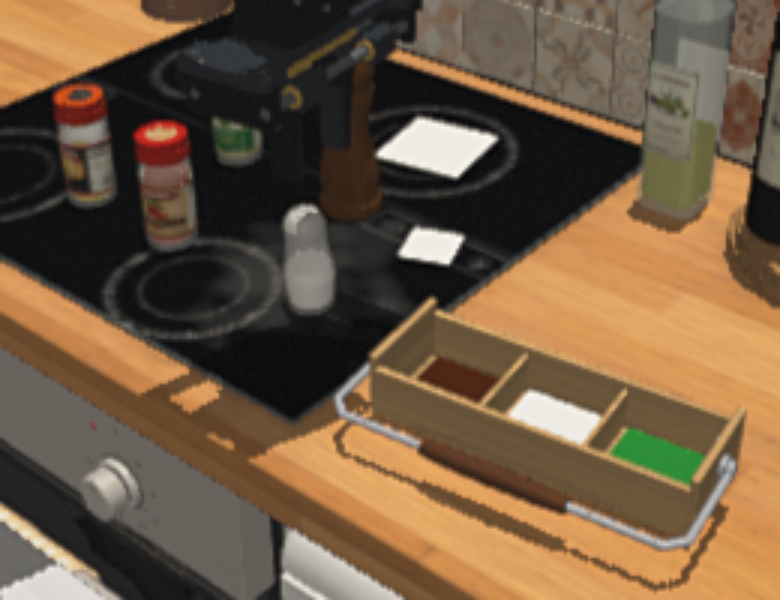

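>>> {"fn": "carry_out", "kwargs": {
  "moves": [
    [1, 3.6, 0, 4.1, 0, 0, 0],
    [1, 3.6, 0, 4.1, 0, 0, 0],
    [1, 3.6, 0, 4.1, 0, 0, 0],
    [1, 3.6, 5, 4.1, 0, 0, 0],
    [1, 3.6, 8, 4.1, 0, 0, 0],
    [1, 3.6, 10, 4.1, 0, 0, 0],
    [1, 3.6, 11.3, 4.1, 0, 0, 0],
    [1, 3.6, 11.3, 4.1, 0, 0, 0],
    [1, 3.6, 11.3, 4.1, 0, 0, 0]
  ]
}}

```text
time: 7.05
position: [0.4556, 0.0435, 0.0756]
tool_rot: [-0.706, -0.042, 0.043, 0.706]
ft_force: [0.5, 0.6, -0.3]
grip_width: 0.0872
```

```bash
python3 - <<'E'
from h import *
go((.456,.045,.075))
snap("4")
cv2.imwrite("pics/s4z.png",cv2.resize(cv2.imread("pics/scene4.png")[130:260,200:370],(780,600)))
E
```

```text
t 7.05 pos [0.4556 0.0435 0.0756] F [ 0.5  0.6 -0.3] w 0.0872 q [-0.15  0.62  1.98 -0.    0.53 -0.27]
[0.1 0.1 0.1] [-0.    -0.003 -0.001]
```

View pics/s4z.png

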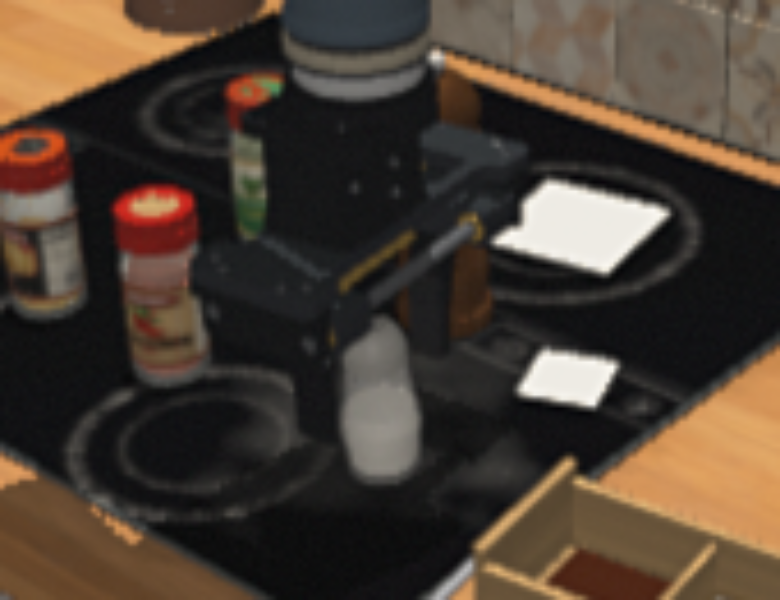

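>>> {"fn": "carry_out", "kwargs": {
  "moves": [
    [0, 0, 0, 0, 0, 0, 0],
    [0, 0, 0, 0, 0, 0, 0],
    [0, 0, 0, 0, 0, 0, 0],
    [0, 0, 0, 0, 0, 0, 0],
    [0, 0, 0, 0, 0, 0, 0],
    [0, 0, 0, 0, 0, 0, 0],
    [0, 0, 0, 0, 0, 0, 0],
    [0, 0, 0, 0, 0, 0, 0],
    [0, 0, -3, 0, 0, 0, 0],
    [0, 0, -8, 0, 0, 0, 0],
    [0, 0, -8, 0, 0, 0, 0]
  ],
  "force": 15
}}

```text
time: 8.25
position: [0.4593, 0.0444, 0.1599]
tool_rot: [0.706, 0.047, -0.04, -0.705]
ft_force: [1.0, -0.3, -1.7]
grip_width: 0.0349
```

```bash
python3 - <<'E'
from h import *
go(cad(0,0,.155),cad(0,0,.085))
snap("5")
cv2.imwrite("pics/s5z.png",cv2.resize(cv2.imread("pics/scene5.png")[100:260,200:370],(780,600)))
im=cv2.imread("pics/top5.png");cv2.imwrite("pics/t5z.png",cv2.resize(im[220:300,330:460],None,fx=6,fy=6,interpolation=cv2.INTER_CUBIC))
E
```

```text
t 8.25 pos [0.4593 0.0444 0.1599] F [ 1.  -0.3 -1.7] w 0.0349 q [-0.15  0.45  1.93  0.    0.75 -0.27]
[ -4.4   0.5 -24. ] [ 0.003 -0.001  0.01 ]
[ -4.5   7.5 -24. ] [ 0.003 -0.001  0.01 ]
```

View pics/s5z.png

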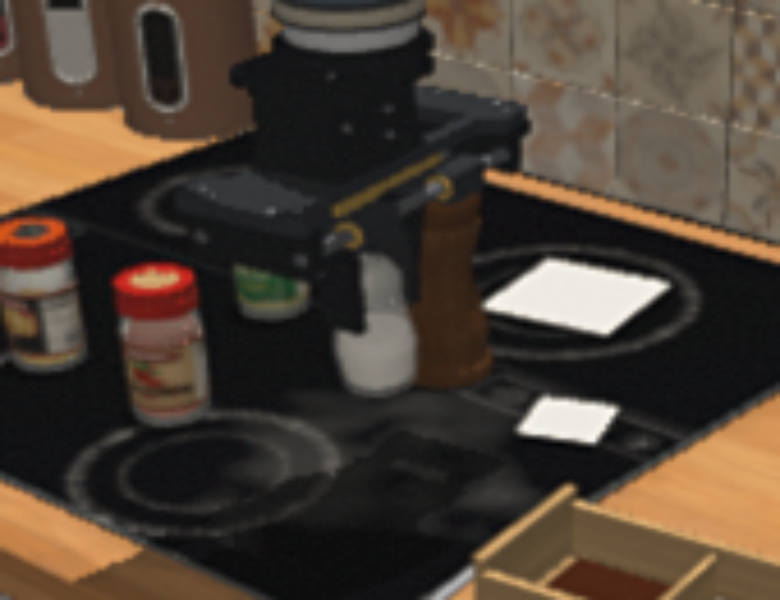

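View pics/t5z.png

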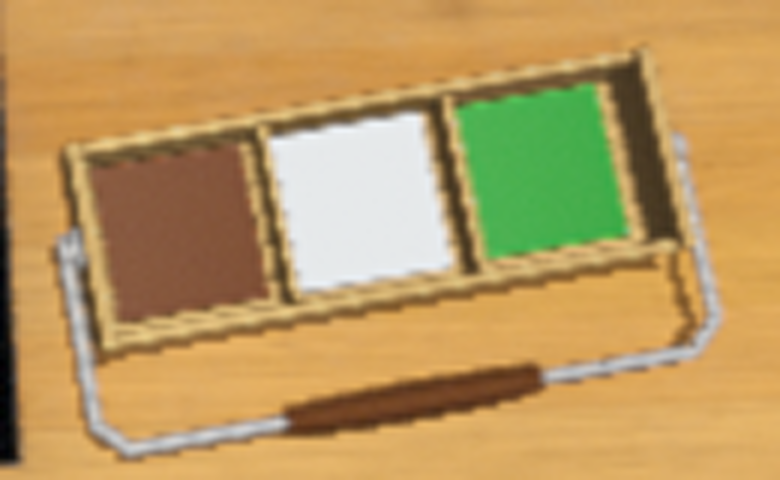

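>>> {"fn": "carry_out", "kwargs": {
  "moves": [
    [0, -1, 0, -4, 0, 0, 0],
    [0, -2, 0, -8.5, 0, 0, 0],
    [0, -3, 0, -13, 0, 0, 0],
    [0, -3.8, 0, -17.5, 0, 0, 0],
    [0, -4.4, 0.2, -22, 0, 0, 0],
    [0, -4.4, 0.5, -24, 0, 0, 0],
    [0, -4.4, 0.5, -24, 0, 0, 0],
    [0, -4.4, 0.5, -24, 0, 0, 0],
    [0, -4.4, 0.5, -24, 0, 0, 0]
  ]
}}

```text
time: 9.25
position: [0.4407, -0.197, 0.1495]
tool_rot: [-0.705, -0.043, 0.045, 0.707]
ft_force: [0.6, 0.3, -0.8]
grip_width: 0.0347
```

```bash
python3 - <<'E'
from h import *
go(cad(0,0,.155),cad(0,0,.083))
snap("6")
cv2.imwrite("pics/s6z.png",cv2.resize(cv2.imread("pics/scene6.png")[150:310,280:450],(780,600)))
E
```

```text
t 9.25 pos [ 0.4407 -0.197   0.1495] F [ 0.6  0.3 -0.8] w 0.0347 q [-0.65  0.5   1.88  0.    0.77 -0.78]
[ 0.4 -0.5 -0.2] [-0.003  0.    -0.003]
[ 0.4  6.7 -0.3] [-0.003  0.    -0.003]
```

View pics/s6z.png

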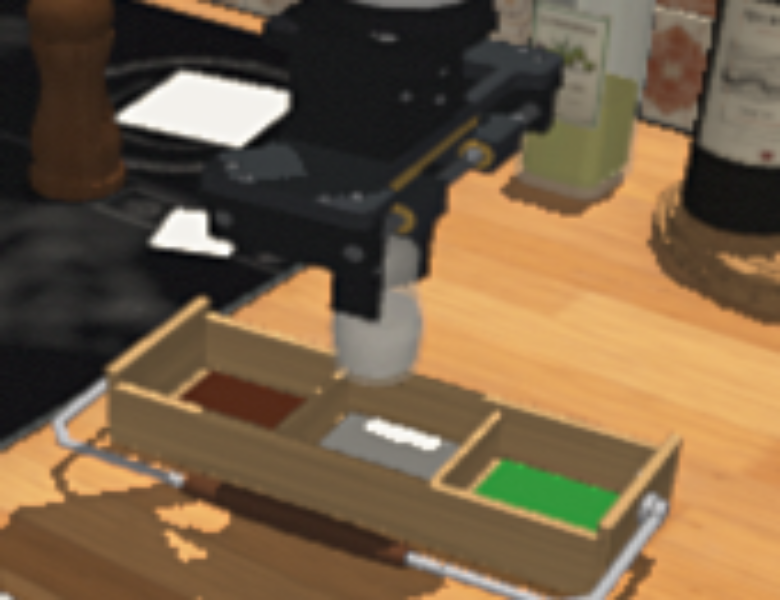

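>>> {"fn": "carry_out", "kwargs": {
  "moves": [
    [0, 0.4, 1, -0.2, 0, 0, 0],
    [0, 0.4, 3.5, -0.2, 0, 0, 0],
    [0, 0.4, 5.5, -0.2, 0, 0, 0],
    [0, 0.4, 6.3, -0.2, 0, 0, 0],
    [0, 0.4, 6.7, -0.2, 0, 0, 0],
    [0, 0.4, 6.8, -0.2, 0, 0, 0],
    [0, 0.4, 6.8, -0.2, 0, 0, 0]
  ]
}}

```text
time: 10.05
position: [0.4466, -0.2005, 0.0829]
tool_rot: [0.706, 0.044, -0.043, -0.706]
ft_force: [0.3, 0.0, -0.8]
grip_width: 0.0349
```

```bash
python3 - <<'E'
from h import *
go(cad(0,0,.08))
cv2.imwrite("pics/s7z.png",cv2.resize(robot.camera("scene")[150:310,280:450,::-1],(780,600)))
E
```

```text
t 10.05 pos [ 0.4466 -0.2005  0.0829] F [ 0.3  0.  -0.8] w 0.0349 q [-0.65  0.63  1.9  -0.    0.61 -0.77]
[-0.1  0.3  0.2] [ 0.001 -0.001  0.001]
```

View pics/s7z.png

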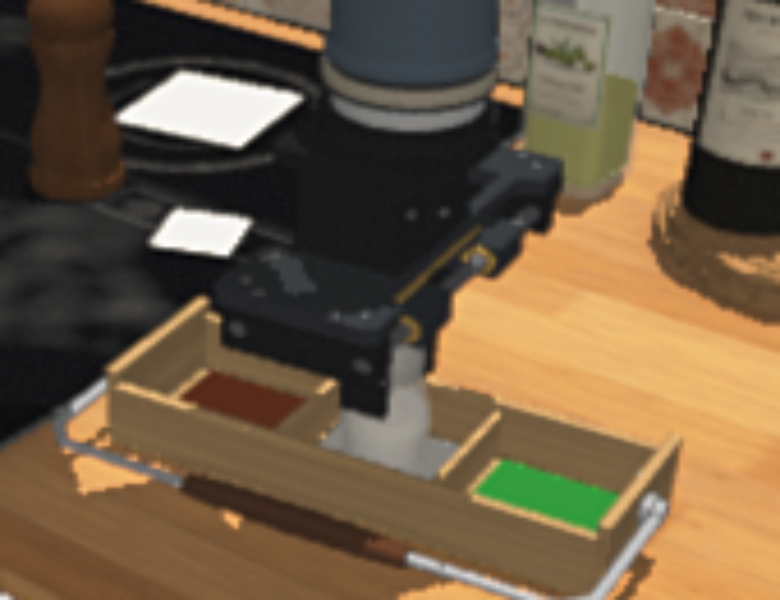

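Salt hangs centred over the white liner. Lower in 1 mm steps until contact shows.

>>> {"fn": "carry_out", "kwargs": {
  "moves": [
    [0, 0, 0.1, 0, 0, 0, 0],
    [0, 0, 0.2, 0, 0, 0, 0],
    [0, 0, 0.3, 0, 0, 0, 0],
    [0, 0, 0.3, 0, 0, 0, 0]
  ]
}}

```text
time: 10.5
position: [0.4463, -0.2005, 0.0798]
tool_rot: [0.706, 0.044, -0.043, -0.706]
ft_force: [-0.1, -0.2, 0.8]
grip_width: 0.0352
```

>>> {"fn": "carry_out", "kwargs": {
  "moves": [
    [0, 0, 0.1, 0, 0, 0, 0],
    [0, 0, 0.1, 0, 0, 0, 0]
  ]
}}

```text
time: 10.7
position: [0.4466, -0.2006, 0.0795]
tool_rot: [0.706, 0.044, -0.043, -0.705]
ft_force: [-0.5, 1.9, 8.2]
grip_width: 0.0347
```

>>> {"fn": "carry_out", "kwargs": {
  "moves": [
    [1, 0, 0, 0, 0, 0, 0],
    [1, 0, 0, 0, 0, 0, 0],
    [1, 0, 0, 0, 0, 0, 0],
    [1, 0, 0, 0, 0, 0, 0],
    [1, 0, 0, 0, 0, 0, 0],
    [1, 0, 0, 0, 0, 0, 0],
    [1, 0, -2, 0, 0, 0, 0],
    [1, 0, -6, 0, 0, 0, 0],
    [1, 0, -11, 0, 0, 0, 0],
    [1, 0, -14.5, 0, 0, 0, 0],
    [1, 0, -14.5, 10, 0, 0, 0],
    [1, 0, -14.5, 10, 0, 0, 0],
    [1, 0, -14.5, 10, 0, 0, 0]
  ]
}}

```text
time: 12.0
position: [0.4305, -0.0955, 0.2234]
tool_rot: [-0.704, -0.044, 0.047, 0.707]
ft_force: [-0.8, -0.3, 0.5]
grip_width: 0.087
```

```bash
python3 - <<'E'
from h import *
go((.599,.1265,.225),(.599,.1265,.133))
snap("8")
cv2.imwrite("pics/s8z.png",cv2.resize(cv2.imread("pics/scene8.png")[150:310,230:450],(780,600)))
cv2.imwrite("pics/t8z.png",cv2.resize(cv2.imread("pics/top8.png")[170:330,160:480],(800,400)))
E
```

```text
t 12.0 pos [ 0.4305 -0.0955  0.2234] F [-0.8 -0.3  0.5] w 0.087 q [-0.47  0.32  1.9   0.    0.93 -0.6 ]
[19.5 -0.1 19.9] [-0.004  0.004 -0.004]
[19.6  9.1 19.8] [-0.004  0.004 -0.004]
```

View pics/s8z.png

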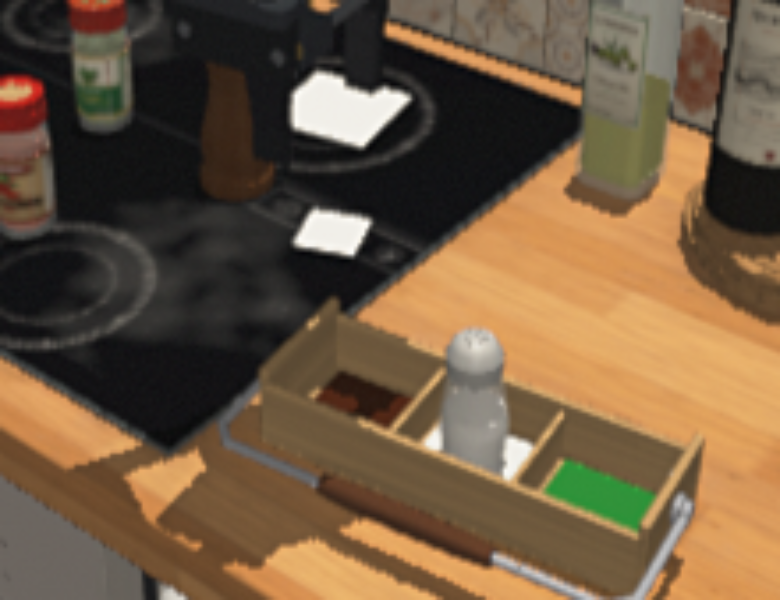

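View pics/t8z.png

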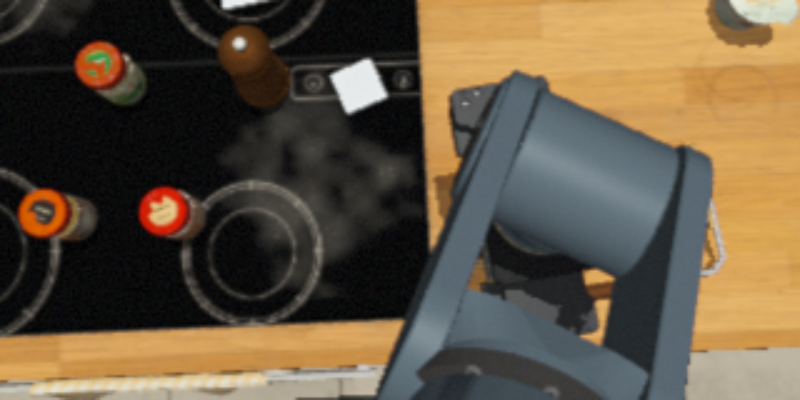

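>>> {"fn": "carry_out", "kwargs": {
  "moves": [
    [1, 3.5, -0.5, 3.6, 0, 0, 0],
    [1, 7, -0.5, 7.2, 0, 0, 0],
    [1, 10.5, -0.5, 10.8, 0, 0, 0],
    [1, 14, -0.5, 14.4, 0, 0, 0],
    [1, 17.5, -0.5, 18, 0, 0, 0],
    [1, 19.5, -0.5, 19.9, 0, 0, 0],
    [1, 19.5, -0.5, 19.9, 0, 0, 0],
    [1, 19.5, -0.5, 19.9, 0, 0, 0],
    [1, 19.5, -0.5, 19.9, 0, 0, 0],
    [1, 19.5, -0.5, 19.9, 0, 0, 0]
  ]
}}

```text
time: 13.1
position: [0.6025, 0.1187, 0.2284]
tool_rot: [0.706, 0.042, -0.043, -0.706]
ft_force: [-0.7, -1.2, 0.7]
grip_width: 0.0871
```

```bash
python3 - <<'E'
from h import *
go((.599,.1265,.225),(.599,.1265,.133))
snap("9")
cv2.imwrite("pics/s9z.png",cv2.resize(cv2.imread("pics/scene9.png")[80:240,200:420],(780,600)))
E
```

```text
t 13.1 pos [0.6025 0.1187 0.2284] F [-0.7 -1.2  0.7] w 0.0871 q [ 0.01  0.53  1.48 -0.    1.13 -0.11]
[-0.3  0.3  0.8] [ 0.    -0.003 -0.001]
[-0.2  9.5  0.8] [ 0.    -0.003 -0.001]
```

View pics/s9z.png

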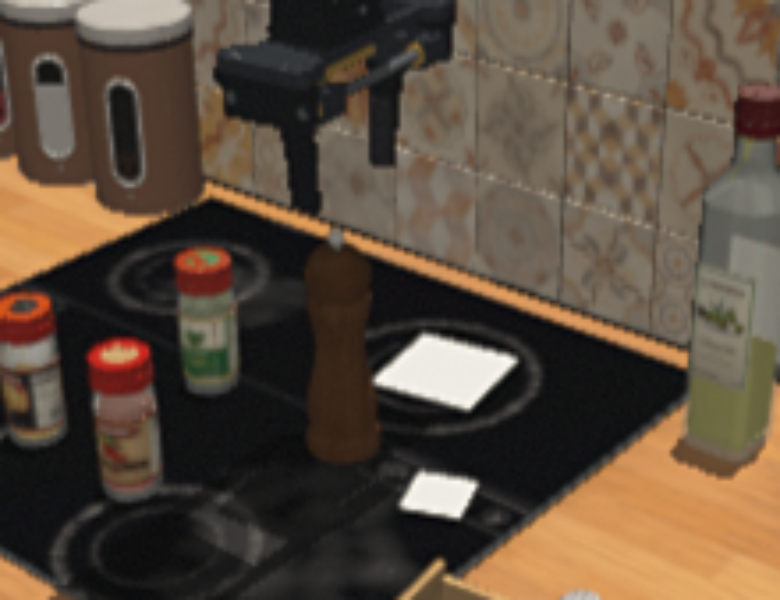

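>>> {"fn": "carry_out", "kwargs": {
  "moves": [
    [1, -0.2, 0, 0.8, 0, 0, 0],
    [1, -0.2, 0, 0.8, 0, 0, 0],
    [1, -0.2, 3, 0.8, 0, 0, 0],
    [1, -0.2, 6, 0.8, 0, 0, 0],
    [1, -0.2, 8.5, 0.8, 0, 0, 0],
    [1, -0.2, 9.5, 0.8, 0, 0, 0],
    [1, -0.2, 9.5, 0.8, 0, 0, 0],
    [1, -0.2, 9.5, 0.8, 0, 0, 0]
  ]
}}

```text
time: 14.0
position: [0.6008, 0.1281, 0.1344]
tool_rot: [0.706, 0.044, -0.043, -0.706]
ft_force: [0.6, 0.3, -0.1]
grip_width: 0.0872
```

```bash
python3 - <<'E'
from h import *
go((.599,.1265,.133))
snap("10")
cv2.imwrite("pics/s10z.png",cv2.resize(cv2.imread("pics/scene10.png")[80:240,200:420],(780,600)))
E
```

```text
t 14.0 pos [0.6008 0.1281 0.1344] F [ 0.6  0.3 -0.1] w 0.0872 q [ 0.03  0.65  1.56 -0.    0.93 -0.09]
[-0.2  0.1 -0.1] [ 0.    -0.001  0.002]
```

View pics/s10z.png

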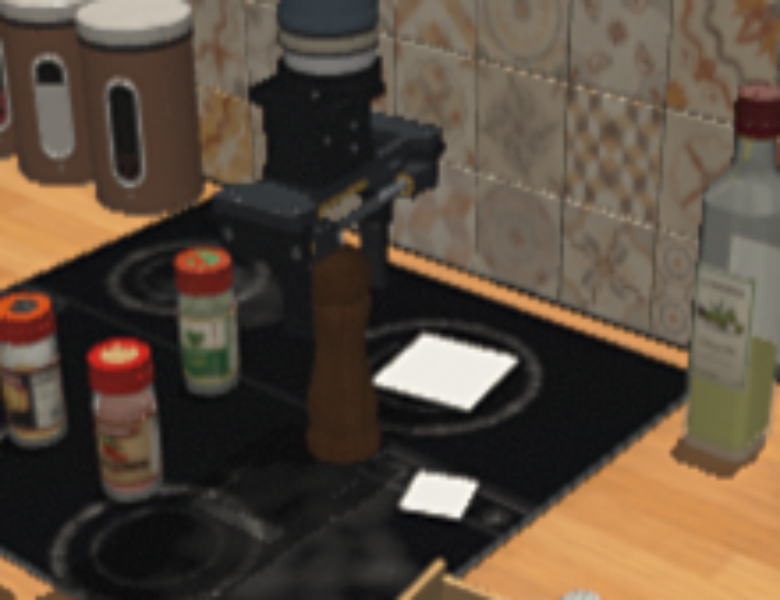

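>>> {"fn": "carry_out", "kwargs": {
  "moves": [
    [0, 0, 0, 0, 0, 0, 0],
    [0, 0, 0, 0, 0, 0, 0],
    [0, 0, 0, 0, 0, 0, 0],
    [0, 0, 0, 0, 0, 0, 0],
    [0, 0, 0, 0, 0, 0, 0],
    [0, 0, 0, 0, 0, 0, 0],
    [0, 0, -2, 0, 0, 0, 0],
    [0, 0, -6, 0, 0, 0, 0],
    [0, 0, -9, 0, 0, 0, 0],
    [0, 0, -9, 0, 0, 0, 0],
    [0, 0, -9, 0, 0, 0, 0]
  ],
  "force": 30
}}

```text
time: 15.2
position: [0.5997, 0.128, 0.2234]
tool_rot: [0.706, 0.043, -0.043, -0.706]
ft_force: [-0.5, 0.3, -2.9]
grip_width: 0.0474
```

```bash
python3 - <<'E'
from h import *
go(cad(0,.08,.225))
snap("11")
cv2.imwrite("pics/s11z.png",cv2.resize(cv2.imread("pics/scene11.png")[40:240,200:420],(660,600)))
E
```

```text
t 15.2 pos [0.5997 0.128  0.2234] F [-0.5  0.3 -2.9] w 0.0474 q [ 0.03  0.54  1.49 -0.    1.11 -0.09]
[-19.4  -0.2 -22.6] [ 0.    -0.001 -0.   ]
```

View pics/s11z.png

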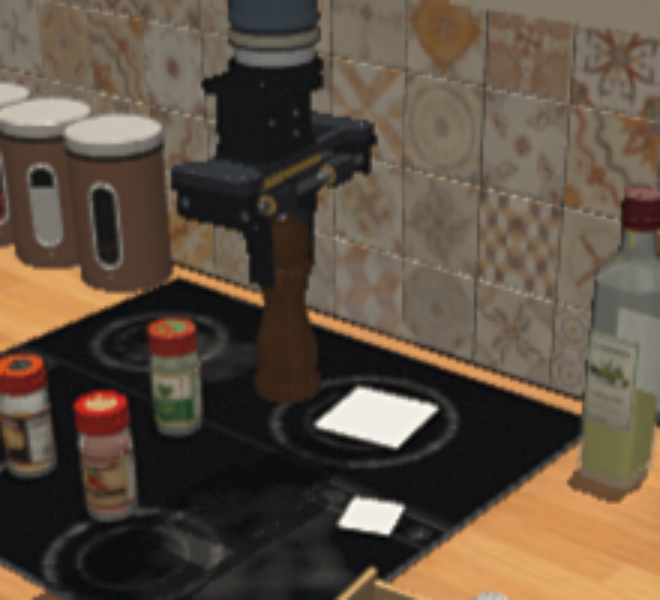

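>>> {"fn": "carry_out", "kwargs": {
  "moves": [
    [0, -3.5, -0.3, -3.8, 0, 0, 0],
    [0, -7, -0.3, -7.8, 0, 0, 0],
    [0, -10.5, -0.3, -11.8, 0, 0, 0],
    [0, -14, -0.3, -15.8, 0, 0, 0],
    [0, -17, -0.3, -19.5, 0, 0, 0],
    [0, -18.7, -0.3, -21.7, 0, 0, 0],
    [0, -19.4, -0.3, -22.6, 0, 0, 0],
    [0, -19.4, -0.3, -22.6, 0, 0, 0],
    [0, -19.4, -0.3, -22.6, 0, 0, 0],
    [0, -19.4, -0.3, -22.6, 0, 0, 0],
    [0, -19.4, -0.3, -22.6, 0, 0, 0]
  ]
}}

```text
time: 16.4
position: [0.4358, -0.119, 0.2264]
tool_rot: [-0.706, -0.044, 0.044, 0.706]
ft_force: [-0.6, -0.2, -2.6]
grip_width: 0.0472
```

```bash
python3 - <<'E'
from h import *
go(cad(0,.08,.195),cad(0,.08,.143))
snap("12")
cv2.imwrite("pics/s12z.png",cv2.resize(cv2.imread("pics/scene12.png")[110:310,260:480],(660,600)))
E
```

```text
t 16.4 pos [ 0.4358 -0.119   0.2264] F [-0.6 -0.2 -2.6] w 0.0472 q [-0.51  0.33  1.88  0.    0.94 -0.64]
[-0.1  3.1 -0.1] [-0.     0.001 -0.   ]
[-0.1  8.3 -0.1] [-0.     0.001 -0.   ]
```

View pics/s12z.png

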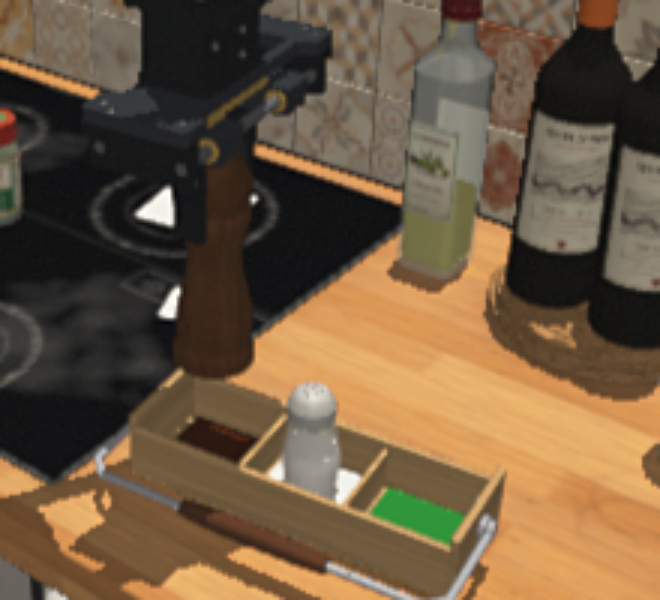

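```bash
python3 - <<'E'
from h import *
o=robot.get_obs()['position']
for z in (.0924,.105,.2): print(z,proj("scene",[o[0],o[1],z])); 
print([ (proj("scene",[o[0],o[1],z])-[260,110])*3 for z in (.0924,.2)])
# salt expected & liner positions in scene
for y in(.08,0,-.08): print((proj("scene",cad(0,y,.004))-[260,110])*3)
# rim corners
for x,y in((.043,.126),(-.043,.126),(.043,-.126),(-.043,-.126)): print((proj("scene",cad(x,y,.049))-[260,110])*3, proj("top",cad(x,y,.049)))
E
```

```text
0.0924 [329.9 229. ]
0.105 [329.9 224.1]
0.2 [330.4 184.9]
[array([209.7, 357. ]), array([211.2, 224.7])]
[208.5 455.7]
[304.5 493.2]
[408.3 534. ]
[186.3 358.8] [341.2 243.8]
[123.3 417.3] [347.5 278.2]
[502.5 471.3] [438.8 227.4]
[454.2 546. ] [446.9 261.2]
```

>>> {"fn": "carry_out", "kwargs": {
  "moves": [
    [0, 0, 2, 0, 0, 0, 0],
    [0, 0, 3.5, 0, 0, 0, 0],
    [0, 0, 5, 0, 0, 0, 0],
    [0, 0, 6.2, 0, 0, 0, 0],
    [0, 0, 7.2, 0, 0, 0, 0],
    [0, 0, 8, 0, 0, 0, 0],
    [0, 0, 8.3, 0, 0, 0, 0],
    [0, 0, 8.3, 0, 0, 0, 0]
  ]
}}

```text
time: 17.3
position: [0.4353, -0.12, 0.1433]
tool_rot: [-0.706, -0.043, 0.044, 0.706]
ft_force: [1.6, -0.4, -2.4]
grip_width: 0.0477
```

```bash
python3 - <<'E'
from h import *
go(cad(0,.08,.138))
snap("13")
cv2.imwrite("pics/s13z.png",cv2.resize(cv2.imread("pics/scene13.png")[160:310,270:435],(660,600)))
E
```

```text
t 17.3 pos [ 0.4353 -0.12    0.1433] F [ 1.6 -0.4 -2.4] w 0.0477 q [-0.52  0.48  1.96 -0.    0.71 -0.64]
[-0.   0.5  0. ] [-0.    -0.001 -0.   ]
```

View pics/s13z.png

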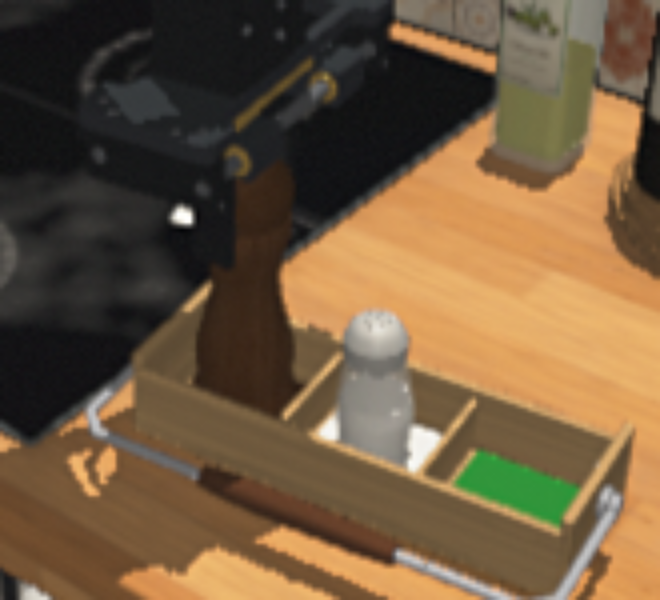

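Mill is inside the left bay with no contact forces. Lower to contact.

>>> {"fn": "carry_out", "kwargs": {
  "moves": [
    [0, 0, 0.2, 0, 0, 0, 0],
    [0, 0, 0.4, 0, 0, 0, 0],
    [0, 0, 0.5, 0, 0, 0, 0],
    [0, 0, 0.5, 0, 0, 0, 0]
  ]
}}

```text
time: 17.8
position: [0.4352, -0.1201, 0.1385]
tool_rot: [-0.706, -0.043, 0.043, 0.706]
ft_force: [-0.1, 0.5, -2.1]
grip_width: 0.0471
```

>>> {"fn": "carry_out", "kwargs": {
  "moves": [
    [0, 0, 0.1, 0, 0, 0, 0],
    [0, 0, 0.1, 0, 0, 0, 0]
  ]
}}

```text
time: 18.0
position: [0.4353, -0.1201, 0.1376]
tool_rot: [0.706, 0.044, -0.043, -0.706]
ft_force: [0.2, -0.5, -1.3]
grip_width: 0.0471
```

>>> {"fn": "carry_out", "kwargs": {
  "moves": [
    [0, 0, 0.1, 0, 0, 0, 0],
    [0, 0, 0.1, 0, 0, 0, 0]
  ]
}}

```text
time: 18.2
position: [0.4354, -0.1201, 0.1375]
tool_rot: [0.706, 0.044, -0.043, -0.706]
ft_force: [-2.2, 2.1, 7.8]
grip_width: 0.047
```

>>> {"fn": "carry_out", "kwargs": {
  "moves": [
    [1, 0, 0, 0, 0, 0, 0],
    [1, 0, 0, 0, 0, 0, 0],
    [1, 0, 0, 0, 0, 0, 0],
    [1, 0, 0, 0, 0, 0, 0],
    [1, 0, 0, 0, 0, 0, 0],
    [1, 0, 0, 0, 0, 0, 0],
    [1, 0, -2, 0, 0, 0, 0],
    [1, 0, -6, 0, 0, 0, 0],
    [1, 0, -10, 0, 0, 0, 0],
    [1, 0, -10, 0, 0, 0, 0],
    [1, 3, -10, 4, 0, 0, 0],
    [1, 6, -10, 8, 0, 0, 0],
    [1, 9, -10, 12, 0, 0, 0],
    [1, 9, -10, 12, 0, 0, 0],
    [1, 9, -10, 12, 0, 0, 0]
  ]
}}

```text
time: 19.7
position: [0.5093, 0.0111, 0.2354]
tool_rot: [-0.706, -0.044, 0.045, 0.706]
ft_force: [-0.0, -1.5, 1.0]
grip_width: 0.0867
```

```bash
python3 - <<'E'
from h import *
go((.6,.27,.18),(.6,.27,.101))
snap("14")
cv2.imwrite("pics/s14z.png",cv2.resize(cv2.imread("pics/scene14.png")[150:310,260:440],(675,600)))
E
```

```text
t 19.7 pos [0.5093 0.0111 0.2354] F [-0.  -1.5  1. ] w 0.0867 q [-0.2   0.39  1.73 -0.    1.02 -0.32]
[12.3  5.5 24.5] [-0.     0.002 -0.002]
[12.3 13.4 24.5] [-0.     0.002 -0.002]
```

View pics/s14z.png

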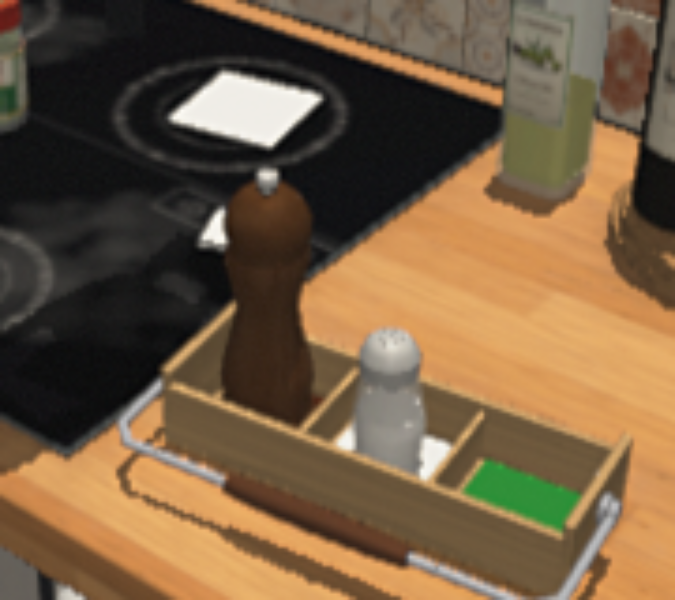

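Mill stands upright in the brown bay. Now the herb jar.

>>> {"fn": "carry_out", "kwargs": {
  "moves": [
    [1, 2.3, 0, 4.4, 0, 0, 0],
    [1, 4.6, 1.5, 8.8, 0, 0, 0],
    [1, 6.8, 3, 13.3, 0, 0, 0],
    [1, 9, 4.5, 17.8, 0, 0, 0],
    [1, 11, 5.2, 22, 0, 0, 0],
    [1, 12.3, 5.5, 24.5, 0, 0, 0],
    [1, 12.3, 5.5, 24.5, 0, 0, 0],
    [1, 12.3, 5.5, 24.5, 0, 0, 0],
    [1, 12.3, 5.5, 24.5, 0, 0, 0],
    [1, 12.3, 8.5, 24.5, 0, 0, 0],
    [1, 12.3, 11.5, 24.5, 0, 0, 0],
    [1, 12.3, 13.4, 24.5, 0, 0, 0],
    [1, 12.3, 13.4, 24.5, 0, 0, 0],
    [1, 12.3, 13.4, 24.5, 0, 0, 0],
    [1, 12.3, 13.4, 24.5, 0, 0, 0]
  ]
}}

```text
time: 21.3
position: [0.6031, 0.2677, 0.1043]
tool_rot: [-0.706, -0.044, 0.042, 0.706]
ft_force: [-0.1, 0.1, -0.4]
grip_width: 0.0869
```

```bash
python3 - <<'E'
from h import *
go((.6,.27,.101))
snap("15")
cv2.imwrite("pics/s15z.png",cv2.resize(cv2.imread("pics/scene15.png")[80:240,180:360],(675,600)))
E
```

```text
t 21.3 pos [0.6031 0.2677 0.1043] F [-0.1  0.1 -0.4] w 0.0869 q [ 0.25  0.74  1.45 -0.    0.94  0.13]
[-0.3  0.3  0.3] [-0.    -0.002  0.003]
```

View pics/s15z.png

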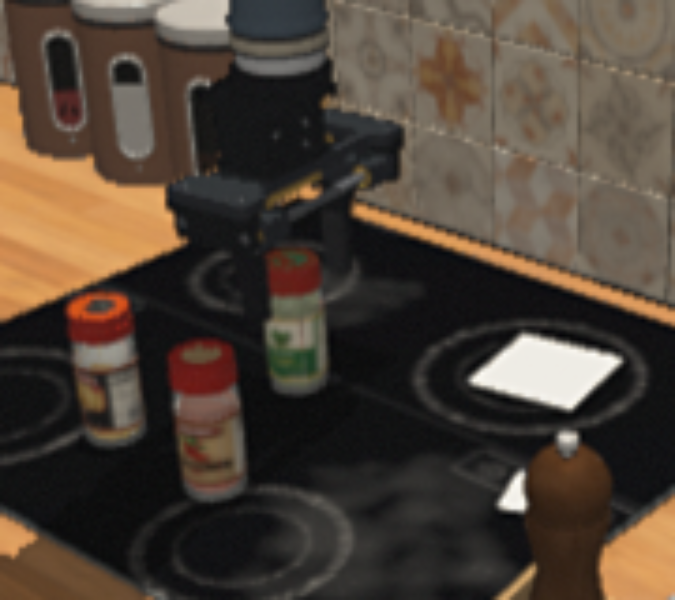

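>>> {"fn": "carry_out", "kwargs": {
  "moves": [
    [1, -0.2, 0.3, 0.3, 0, 0, 0],
    [1, -0.2, 0.3, 0.3, 0, 0, 0],
    [0, -0.2, 0.3, 0.3, 0, 0, 0],
    [0, -0.2, 0.3, 0.3, 0, 0, 0],
    [0, -0.2, 0.3, 0.3, 0, 0, 0],
    [0, -0.2, 0.3, 0.3, 0, 0, 0],
    [0, -0.2, 0.3, 0.3, 0, 0, 0],
    [0, -0.2, 0.3, 0.3, 0, 0, 0],
    [0, -0.2, 0.3, 0.3, 0, 0, 0]
  ],
  "force": 25
}}

```text
time: 22.3
position: [0.5996, 0.271, 0.0995]
tool_rot: [0.706, 0.044, -0.043, -0.706]
ft_force: [0.4, -0.2, 0.6]
grip_width: 0.0434
```

```bash
python3 - <<'E'
from h import *
go((.6,.27,.28))
E
```

```text
t 22.3 pos [0.5996 0.271  0.0995] F [ 0.4 -0.2  0.6] w 0.0434 q [ 0.25  0.75  1.46 -0.    0.94  0.13]
[  0.  -18.   -0.1] [ 0.    -0.001  0.   ]
```

>>> {"fn": "carry_out", "kwargs": {
  "moves": [
    [0, 0, -2, 0, 0, 0, 0],
    [0, 0, -6, 0, 0, 0, 0],
    [0, 0, -10, 0, 0, 0, 0],
    [0, 0, -13.6, 0, 0, 0, 0],
    [0, 0, -13.6, 0, 0, 0, 0],
    [0, 0, -13.6, 0, 0, 0, 0],
    [0, 0, -13.6, 0, 0, 0, 0]
  ]
}}

```text
time: 23.0
position: [0.5982, 0.2706, 0.2337]
tool_rot: [0.706, 0.042, -0.045, -0.705]
ft_force: [0.5, 0.2, -1.4]
grip_width: 0.0437
```

```bash
python3 - <<'E'
from h import *
go((.515,-.02,.235),(.512,-.15,.235),(.495,-.23,.235),cad(0,-.08,.235))
snap("16")
cv2.imwrite("pics/s16z.png",cv2.resize(cv2.imread("pics/scene16.png")[40:240,180:360],(540,600)))
E
```

```text
t 23.0 pos [0.5982 0.2706 0.2337] F [ 0.5  0.2 -1.4] w 0.0437 q [ 0.26  0.59  1.36 -0.    1.2   0.13]
[-11.8  -0.1 -27.8] [ 0.001 -0.001 -0.004]
[-13.7  -0.1 -40.7] [ 0.001 -0.001 -0.004]
[-16.4  -0.  -48.4] [ 0.001 -0.001 -0.004]
[-21.   -0.  -52.7] [ 0.001 -0.001 -0.004]
```

View pics/s16z.png

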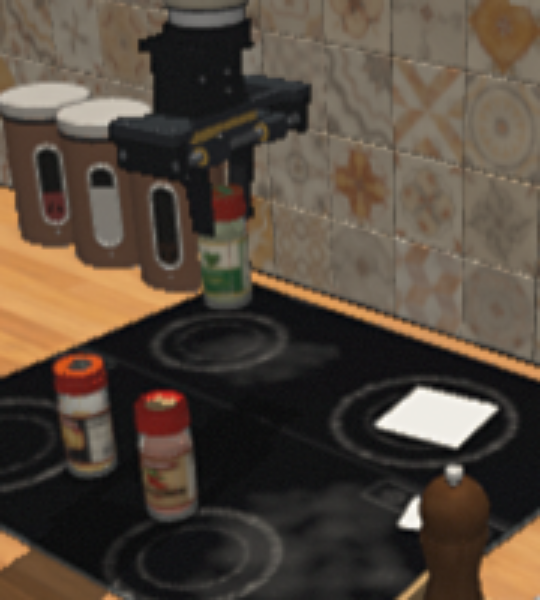

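>>> {"fn": "carry_out", "kwargs": {
  "moves": [
    [0, -1.7, -0.3, -4, 0, 0, 0],
    [0, -3.4, -0.3, -8, 0, 0, 0],
    [0, -5.1, -0.3, -12, 0, 0, 0],
    [0, -6.8, -0.3, -16, 0, 0, 0],
    [0, -8.5, -0.3, -20, 0, 0, 0],
    [0, -10.2, -0.3, -24, 0, 0, 0],
    [0, -11.8, -0.3, -27.8, 0, 0, 0],
    [0, -12.3, -0.3, -31.5, 0, 0, 0],
    [0, -12.9, -0.3, -35.5, 0, 0, 0],
    [0, -13.4, -0.3, -39, 0, 0, 0],
    [0, -14.2, -0.3, -42.5, 0, 0, 0],
    [0, -15.4, -0.3, -46, 0, 0, 0],
    [0, -17.2, -0.2, -49.5, 0, 0, 0],
    [0, -19, -0.1, -51.5, 0, 0, 0],
    [0, -20.6, 0, -52.7, 0, 0, 0],
    [0, -21, 0, -52.7, 0, 0, 0],
    [0, -21, 0, -52.7, 0, 0, 0],
    [0, -21, 0, -52.7, 0, 0, 0],
    [0, -21, 0, -52.7, 0, 0, 0]
  ]
}}

```text
time: 25.0
position: [0.4564, -0.2768, 0.2355]
tool_rot: [-0.706, -0.044, 0.044, 0.706]
ft_force: [0.1, 0.3, -0.7]
grip_width: 0.0439
```

```bash
python3 - <<'E'
from h import *
go(cad(0,-.08,.175),cad(0,-.08,.108))
snap("17")
cv2.imwrite("pics/s17z.png",cv2.resize(cv2.imread("pics/scene17.png")[110:310,280:480],(600,600)))
o=robot.get_obs()['position'];print((proj("scene",[o[0],o[1],o[2]-.0995])-[280,110])*3,(proj("scene",[o[0],o[1],o[2]])-[280,110])*3)
E
```

```text
t 25.0 pos [ 0.4564 -0.2768  0.2355] F [ 0.1  0.3 -0.7] w 0.0439 q [-0.75  0.42  1.67  0.    1.05 -0.88]
[-0.2  6.  -0.1] [-0.     0.001  0.   ]
[-0.2 12.7 -0.1] [-0.     0.001  0.   ]
[364.8 375.3] [379.5 240.3]
```

View pics/s17z.png

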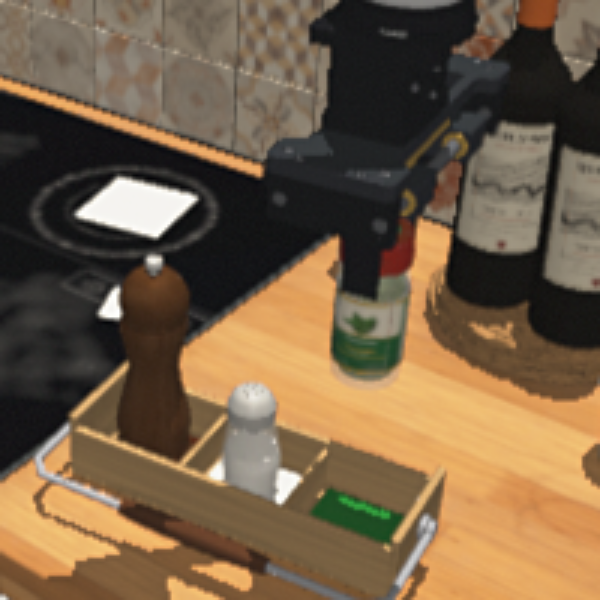

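>>> {"fn": "carry_out", "kwargs": {
  "moves": [
    [0, -0.2, 3, -0.1, 0, 0, 0],
    [0, -0.2, 6, -0.1, 0, 0, 0],
    [0, -0.2, 8.5, -0.1, 0, 0, 0],
    [0, -0.2, 10.5, -0.1, 0, 0, 0],
    [0, -0.2, 12, -0.1, 0, 0, 0],
    [0, -0.2, 12.7, -0.1, 0, 0, 0],
    [0, -0.2, 12.8, -0.1, 0, 0, 0],
    [0, -0.2, 12.8, -0.1, 0, 0, 0]
  ]
}}

```text
time: 25.9
position: [0.4544, -0.2791, 0.108]
tool_rot: [0.706, 0.044, -0.043, -0.706]
ft_force: [0.2, 0.1, -0.4]
grip_width: 0.0436
```

```bash
python3 - <<'E'
from h import *
go(cad(0,-.08,.103))
snap("18")
cv2.imwrite("pics/s18z.png",cv2.resize(cv2.imread("pics/scene18.png")[160:310,290:440],(600,600)))
E
```

```text
t 25.9 pos [ 0.4544 -0.2791  0.108 ] F [ 0.2  0.1 -0.4] w 0.0436 q [-0.76  0.62  1.78  0.    0.74 -0.88]
[0.1 0.5 0.1] [ 0.001 -0.     0.001]
```

View pics/s18z.png

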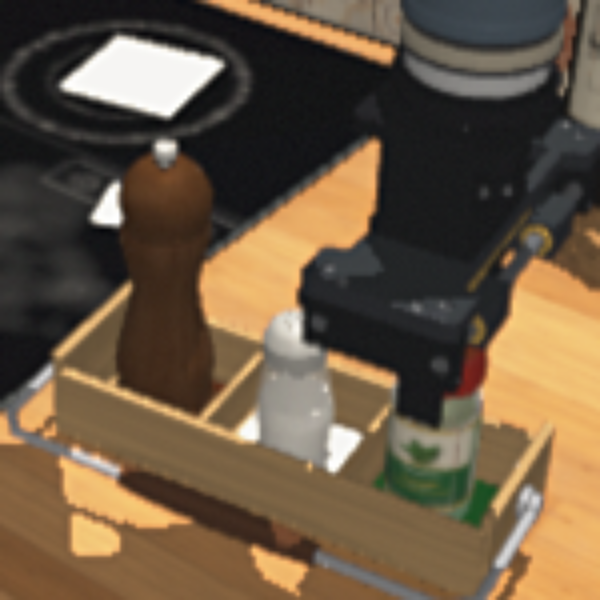

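>>> {"fn": "carry_out", "kwargs": {
  "moves": [
    [0, 0, 0.2, 0, 0, 0, 0],
    [0, 0, 0.4, 0, 0, 0, 0],
    [0, 0, 0.5, 0, 0, 0, 0],
    [0, 0, 0.5, 0, 0, 0, 0]
  ]
}}

```text
time: 26.4
position: [0.4542, -0.2794, 0.1034]
tool_rot: [0.706, 0.044, -0.043, -0.705]
ft_force: [-1.0, 0.3, 3.8]
grip_width: 0.0435
```

>>> {"fn": "carry_out", "kwargs": {
  "moves": [
    [1, 0, 0, 0, 0, 0, 0],
    [1, 0, 0, 0, 0, 0, 0],
    [1, 0, 0, 0, 0, 0, 0],
    [1, 0, 0, 0, 0, 0, 0],
    [1, 0, 0, 0, 0, 0, 0],
    [1, 0, 0, 0, 0, 0, 0],
    [1, 0, 0, 0, 0, 0, 0],
    [1, 0, -2, 0, 0, 0, 0],
    [1, 0, -6, 0, 0, 0, 0],
    [1, 0, -10, 0, 0, 0, 0],
    [1, 0, -14, 0, 0, 0, 0],
    [1, 0, -14, 0, 0, 0, 0]
  ]
}}

```text
time: 27.6
position: [0.4566, -0.2814, 0.2481]
tool_rot: [0.709, 0.047, -0.041, -0.703]
ft_force: [0.9, -0.4, 0.1]
grip_width: 0.0869
```

>>> {"fn": "carry_out", "kwargs": {
  "moves": [
    [1, 1, 0, 4, 0, 0, 0],
    [1, 2, 0, 8, 0, 0, 0],
    [1, 2, 0, 12, 0, 0, 0],
    [1, 2, 0, 16, 0, 0, 0],
    [1, 2, 0, 20, 0, 0, 0],
    [1, 2, 0, 24, 0, 0, 0],
    [1, 2, 0, 28, 0, 0, 0],
    [1, 2, 0, 32, 0, 0, 0],
    [1, 2, 0, 36, 0, 0, 0],
    [1, 2, 0, 40, 0, 0, 0],
    [1, 2, 0, 44, 0, 0, 0],
    [1, 2, 0, 44, 0, 0, 0],
    [1, 2, 0, 44, 0, 0, 0],
    [1, 2, 0, 44, 0, 0, 0]
  ]
}}

```text
time: 29.0
position: [0.4197, 0.1594, 0.2422]
tool_rot: [0.706, 0.043, -0.044, -0.706]
ft_force: [0.4, -0.4, 0.2]
grip_width: 0.0866
```

```bash
python3 - <<'E'
from h import *
go(cad(0,-.08,.103))
snap("19")
cv2.imwrite("pics/s19z.png",cv2.resize(cv2.imread("pics/scene19.png")[120:320,180:440],(780,600)))
cv2.imwrite("pics/t19z.png",cv2.resize(cv2.imread("pics/top19.png")[170:320,150:460],None,fx=2.5,fy=2.5,interpolation=cv2.INTER_CUBIC))
E
```

```text
t 29.0 pos [0.4197 0.1594 0.2422] F [ 0.4 -0.4  0.2] w 0.0866 q [ 0.11  0.3   1.86 -0.    0.98 -0.01]
[ -1.8  13.9 -43.9] [ 0.    -0.001 -0.001]
```

View pics/s19z.png

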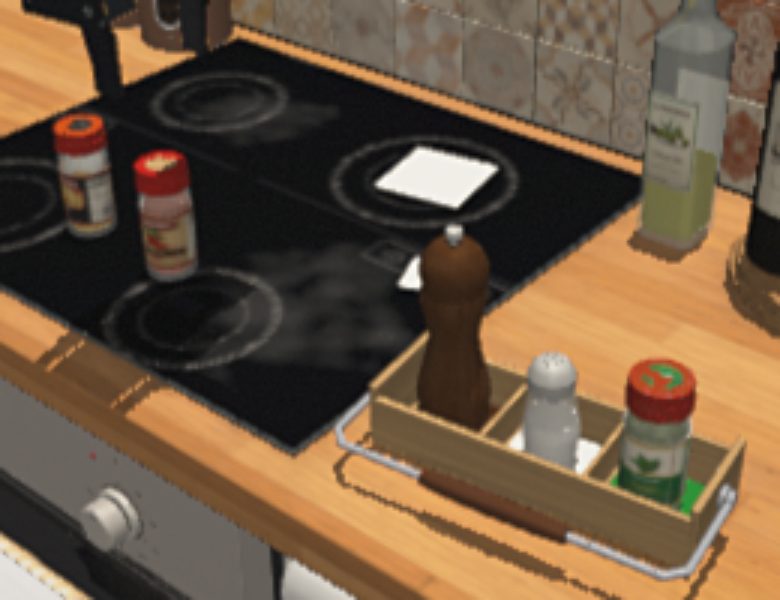

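View pics/t19z.png

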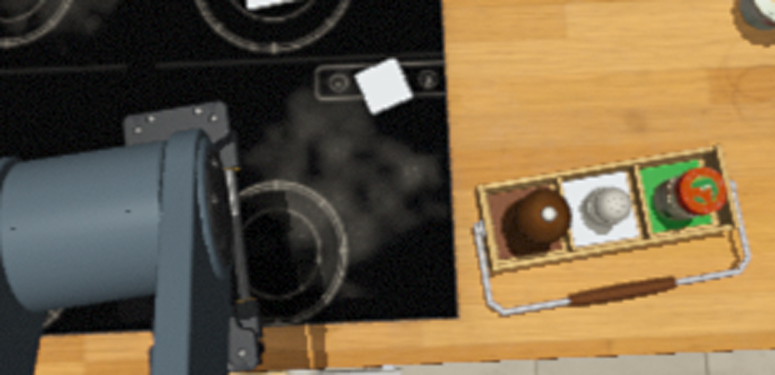

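```bash
python3 - <<'E'
from rig import robot
print(robot.hand_in())
E
```

```text
the job is handed in; nothing more can be done
None
```

The caddy is set up as you asked, and I handed the job in at about 29 s of the 112 s allowed.

- **Handle:** I folded it right down on the robot's side first. Partway through the push, the closed fingers jammed against the grip, and the wrist read up to about 29 N on one axis. I backed off, the handle sank by itself, and I pressed it from above onto its stop. The fingertips met the grip at about z = 0.035 m, the height expected with the handle fully down.
- **Placing:** I then moved the salt to the white liner, the mill to the brown and the herb jar to the green, in that order. I lowered each one until the wrist force showed it was touching the liner, then let go.
- **Last check:** in the final pictures from both cameras, all three stand upright in their bays and the handle lies beside the caddy. The other two red-capped jars look unmoved in the scene camera; the arm hid them in the top view. The gripper was empty and clear of everything.

**Disagreements:** the two cameras differed by up to about 5 mm on most points and about 8 mm at worst, so I worked from values between the two. The grip readings on the mill (47 mm) and the herb cap (43.5 mm) were 1–2 mm under the stated sizes; both held firmly.

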